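# Bring the valve of a cart wheel to the top

### The arm

A 7-joint arm with a two-finger parallel gripper is mounted at the origin on a cart in front of the work surface, level with it; the furniture and walls round the work are solid. World frame = base frame: x ahead of the robot, y to its left, z up, the work surface at z = 0. Lengths are in m, angles in rad, forces in N, time in s.
With the tool pointing down it reaches from about 0.4 to 0.875 m from the base axis. Payload 19.3 kg.
Tool frame: the origin (TCP) lies at the very end of the fingers, on their centre line; the grasp point (between the pads) lies 19 mm behind it; z points along the fingers, y is the line along which they close (so a half turn about z gives the same grasp; the last joint's range is limited). The gripper opens to 85 mm and grips with 20 to 120 N. Pads are 22 mm wide; open, the fingers measure 114 mm over their backs; the gripper's body (76 mm by 85 mm) begins 54 mm behind the grasp point. The pads swing forward as they close: fully open they stand 13 mm farther back than shut.
Start: joints at [-1.196, 0.521, -0.036, 1.599, 0.021, 1.021, -0.113], TCP at [0.269, 0.564, 0.231] pointing down, gripper open.
Joint ranges: [-2.91, 2.91], [-0.3, 2.13], [-1.5, 1.42], [0.17, 2.43], [-1.26, 4.41], [0.16, 1.93], [-2.52, 2.52]. Speed limits (rad/s): [1.89, 1.89, 2.39, 2.39, 3.01, 3.01, 3.01].

### API

Orientations are given as [roll, pitch, yaw] about the fixed x, y, z axes, in that order (R = Rz(yaw) Ry(pitch) Rx(roll)).
In Python, from workcell import monitor, optics, job_done gives the robot as it stands.
- The arm moves only by the shell command python3 -m handwheel 'ROWS' [FORCE]. ROWS is JSON, a list of rows, each an object of numbers: "dx", "dy", "dz": the shift along the tool's x, y, z in cm; "wx", "wy", "wz": the turn, a rotation vector about the tool's x, y, z in rad; "claw": the opening in per cent of the stroke, from 0 (shut) to 100 (fully open). A call has 1 to 8 rows; each row shifts and turns the commanded pose from where the row before left it, along the tool's axes as they then stand; what a row does not reach is not made up. A row lasts 1/8 s, in which the tool goes at most 62.5 mm and 10.7 degrees, less where a joint would pass 70% of its speed; a pose out of reach is approached as far as the arm can. A call with a gripper value outside its range is refused whole. The fingers move at their own pace and stop on an object; FORCE is the grip in N (left out, the last holds). Time passes only in rows, so rows that do not move let the fingers close. It gives the time, the measured TCP pose, the force, the opening and the grip force at its end, in the units of the state.
- monitor.observe(): the state, without advancing time (a new reading comes with each control period).
- optics.grab_frame(name): name is "scene" or "top" or "wrist"; returns a dict with "frame" (384x512x3 uint8, blue, green, red), "fovy" (degrees; the focal length in pixels is half the picture's height over the tangent of half this angle, whatever the lens; pixels are square), "cx", "cy" (the principal point, pixels), "R" (3x3) and "t" (3): a world point X has camera coordinates R X + t. Camera axes: x right, y down, z forward; pixel columns grow to the right and rows downward; lengths in m; the calibration is good to about 2 mm. A picture is of the moment at which its call begins. There is no depth.
- job_done(): hands the job in; it is judged then, once.
Trained networks look in the newest picture that a camera, given by its name, has taken for a name from the list of things; names that differ only in an ending like _2 or _b are one class to them, and where a whole thing is asked for, a point or a joint stands for the part that bears it (a point fixed in the world has none). Each returns a list of dicts, best first, with "p" (0 to 1); they miss things now and then, are a little off and sometimes report something else, mostly with a low value. They report only what shows in the picture. A call takes as long as a camera call.
- optics.masks_of(name, camera): "region" (384x512 bool, what is visible of it) and "rect" ([left, top, width, height] in pixels, round what is visible of it).
The state is a dict: "clock": time; "qpos": joint angles; "qd": joint speeds; "joint_efforts": joint torques, N m; "position": TCP position; "tool_rot": TCP orientation; "force": force on the tool from outside, world axes, zero at the start; "moment": the same for the moment, N m; "grip_width": finger opening in m; "finger_force": force on a finger pad.
Only numpy, scipy, OpenCV 4.12 (cv2) and the standard library are available. Lean on these libraries where they do the work, as an engineer would, in place of code of your own. Each camera call takes 0.05 s, during which the arm holds its last target. There are 200 camera calls.

### The job

The cart wheel on the blue service stand is to be pumped up next: with the fingertips, push its spokes round one after another until the red-capped valve stem is at the very top of the wheel, in line with the yellow pointer, and leave it standing there. Push on the spokes, not on the tyre or the valve stem, do not flick the wheel into a spin, and leave the loose things on the bench where they are.

Things in the scene. Friction and masses are not known exactly. Their poses are not given: they have to be found in the camera images.
- stand: Wheel service stand, fixed on the bench; yaw varies. Base plate 220 (x) x 300 (y) x 12 mm; origin: centre of its underside. x points away from its front, y left as seen from the front, z up. A blue tube frame carries a wheel that leans back 45 degrees: its face looks along n = (-0.707, 0, 0.707) of the stand, and up in the wheel's plane is u = (0.707, 0, 0.707).
- hub (a point): Centre of the wheel, on its axis and mid-plane, 135 mm above the bench, straight above the stand's origin. Axes of the stand. Hub radius 21 mm; the steel cap on it reaches 43 mm in front of the mid-plane.
- front_bars (a point): Where the three straight front bars of the stand meet, 30 mm in front of the hub. They are 12 mm thick, run 60 degrees left of the top, 60 degrees right of it and straight down, out past the tyre, 24 to 36 mm in front of the mid-plane. A slim finger between the spokes can move some 45 degrees either way of the top before it meets a bar.
- rear_bars (a point): Where the like bars behind the wheel meet, 34 mm behind the hub; with one more at the top, they lie 28 to 40 mm behind the mid-plane.
- pointer (a point): Tip of the fixed yellow cone at the top of the frame, outside the tyre, 134 mm up the slope from the hub; it points at the hub and marks the top.
- wheel (a joint): Turn of the wheel about n, rad: grows counter-clockwise seen from the front. 0 or any whole turn = valve stem at the very top, pi = at the bottom. Starts 2.0 to 4.3. It turns both ways without stops, against a friction of about 0.1 N m, is balanced and stays where it is left.
- spokes (a point): Point in the wheel's centre, turning with it; its x axis points at the valve stem, z along n. Five straight aluminium spokes 72 degrees apart, the nearest two 36 degrees either side of the stem: 11 mm wide, from 5 mm behind to 7 mm in front of the mid-plane, from the hub to the rim, whose clear inside radius is 102 mm.
- tyre: The black tyre on the wheel, 260 mm outside, 26 mm thick; origin at the wheel's centre. Not to be pushed.
- valve_stem: The valve stem: brass tube with a red cap, 9 to 11 mm thick, standing 25 mm inward from the rim midway between two spokes, from radius 102 to 77 mm. Origin at the wheel's centre, its x axis along the line from there to the stem. Not to be pushed.
- valve_cap (a point): Middle of the red cap of the valve stem, 82 mm from the wheel's centre, in its mid-plane.
- top_mark (a point): Fixed point of the stand where the middle of the red cap lies when the stem is exactly at the top (82 mm up the slope from the hub, in line with the yellow cone).
- screwdriver_red: A loose red-handled screwdriver, 27x189x27 mm, lying on the bench; origin at the centre of its underside. To be left alone.
- side_cutters: A loose pair of blue side cutters, 55x152x14 mm, lying on the bench; origin at the centre of its underside. To be left alone.
- multimeter: A loose yellow multimeter, 148x74x42 mm, lying on the bench; origin at the centre of its underside. To be left alone.
- hex_key_set: A loose red folding hex key set, 29x90x20 mm, lying on the bench; origin at the centre of its underside. To be left alone.
- marker_black: A loose black and white marker, 17x138x19 mm, lying on the bench; origin at the centre of its underside. To be left alone.

How it is judged:
On the way:
1. a spoke is pushed round and the valve stem leaves its starting place (contact force between the fingers and wheel above 0.5 N and distance of valve_cap from where it was at the start of the episode above 0.02 m).
At the end, for the whole second after the job is handed in: The middle of the red cap lies within 10 mm of the top mark (about 7 degrees either way) and the wheel is at rest (distance between valve_cap and top_mark below 0.01 m and velocity of joint wheel between -0.05 and 0.05 rad/s); the robot touches nothing.
It fails at once if the valve stem is pushed (over 2 N) (contact force between any of the fingers, the arm and valve_stem above 2 N).
It fails at once if the tyre is pushed (over 5 N) (contact force between any of the fingers, the arm and tyre above 5 N).
It fails at once if the wheel is flicked into a spin (over 6 rad/s) (velocity of joint wheel above 6 rad/s or velocity of joint wheel below -6 rad/s).
It fails at once if a loose thing on the bench is moved or lifted (over 15 mm) (distance of any of screwdriver_red, side_cutters, multimeter, hex_key_set, marker_black from where it was at the start of the episode above 0.015 m).
It also fails if it takes over 58 s, if anything falls off the work surface, if the arm or the gripper's body presses on something with over 40 N, if the wrist force passes 120 N, or if a joint passes its speed limit or range.

## Working session

There is one attempt and no reset: what is moved stays moved. The work goes in short steps, Python scripts to look and compute and a shell command to move; the robot and the scene stay as the last step left them, time stands still between calls to the robot, and variables do not carry over. Pictures are saved under pics/ and viewed, at most 10 in all, crops included, and the job is handed in when it is done.

```bash
mkdir -p pics; cat > h.py <<'E'
import numpy as np,cv2
from workcell import monitor,optics
def K(f):
    fl=f["frame"].shape[0]/2/np.tan(np.radians(f["fovy"])/2)
    return np.array([[fl,0,f["cx"]],[0,fl,f["cy"]],[0,0,1.]])
def proj(f,X):
    c=np.asarray(f["R"])@np.asarray(X,float).T+np.asarray(f["t"])[:,None]
    p=K(f)@c; return (p[:2]/p[2]).T
E
python3 - <<'E'
from h import *
s=monitor.observe();print({k:np.round(v,3) for k,v in s.items()})
fs=[optics.grab_frame(n) for n in("scene","top")]
for n in("scene","top"):
    f=optics.grab_frame(n);cv2.imwrite(f"pics/{n}0.png",f["frame"]);print(n,f["fovy"],np.round(f["R"],3).tolist(),np.round(f["t"],3))
    for o in("stand","wheel","valve_stem","tyre","valve_cap","multimeter","pointer"):
        for m in optics.masks_of(o,n)[:2]: 
            ys,xs=np.nonzero(m["region"]);print(o,round(m["p"],2),m["rect"],xs.mean().round(1),ys.mean().round(1))
E
```

```text
{'clock': np.float64(0.0), 'qpos': array([-1.196,  0.522, -0.036,  1.6  ,  0.021,  1.021, -0.113]), 'qd': array([ 0.002, -0.   ,  0.001,  0.   ,  0.001, -0.   , -0.001]), 'joint_efforts': array([ 3.0000e-03, -9.2710e+01,  1.9810e+00, -3.6992e+01,  1.8000e-02,
        8.0000e-03, -0.0000e+00]), 'position': array([0.269, 0.564, 0.231]), 'tool_rot': array([-3.14 ,  0.   ,  2.697]), 'force': array([-0.234,  0.491, -0.117]), 'moment': array([-0.016,  0.025,  0.016]), 'finger_force': np.float64(0.0), 'grip_width': np.float64(0.086)}
scene 54.58075877162546 [[-0.863, -0.505, 0.01], [-0.249, 0.408, -0.878], [0.44, -0.761, -0.478]] [0.456 0.245 1.237]
stand 0.79 [199.6, 182.0, 82.6, 84.0] 258.1 224.6
wheel 0.67 [247.2, 187.0, 24.1, 52.6] 259.5 213.1
tyre 0.73 [246.2, 184.3, 22.0, 53.8] 259.6 211.6
tyre 0.49 [246.7, 180.4, 24.9, 57.8] 260.5 219.0
multimeter 0.75 [288.4, 168.7, 31.8, 17.5] 302.8 175.7
pointer 0.58 [200.0, 180.4, 84.1, 86.3] 258.0 224.9
top 52.54145895816836 [[-0.006, -1.0, -0.022], [-0.99, 0.009, -0.144], [0.144, 0.021, -0.989]] [0.052 0.556 1.453]
stand 0.65 [202.2, 157.2, 79.6, 75.7] 240.1 197.7
wheel 0.72 [203.7, 163.5, 72.7, 59.1] 238.9 193.5
tyre 0.9 [201.8, 163.3, 72.1, 58.6] 238.4 189.1
multimeter 0.87 [370.6, 177.0, 26.3, 38.2] 383.2 196.9
pointer 0.8 [202.4, 153.7, 80.6, 82.2] 240.2 197.9
```

```bash
python3 - <<'E'
import cv2,numpy as np
a=cv2.imread("pics/scene0.png");b=cv2.imread("pics/top0.png")
b2=cv2.resize(b[140:250,185:295],(400,400),interpolation=cv2.INTER_CUBIC)
a2=cv2.resize(a[165:275,190:300],(400,400),interpolation=cv2.INTER_CUBIC)
cv2.imwrite("pics/ov.png",np.hstack([a2,b2]))
cv2.imwrite("pics/ov2.png",np.hstack([cv2.resize(a,(400,300)),cv2.resize(b,(400,300))]))
E
```

```text
(no output)
```

View pics/ov.png

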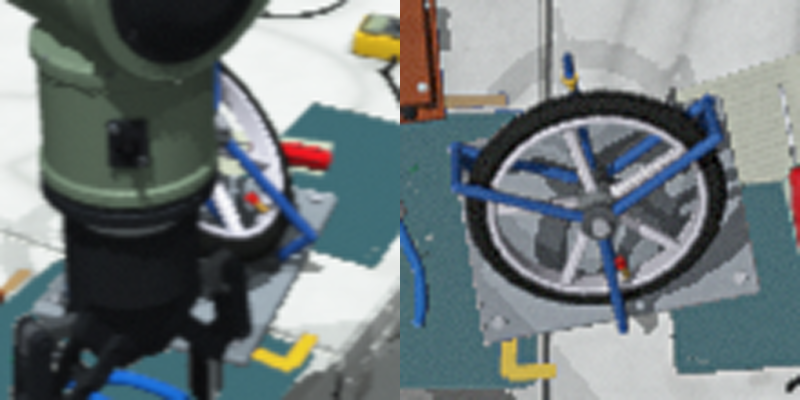

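View pics/ov2.png

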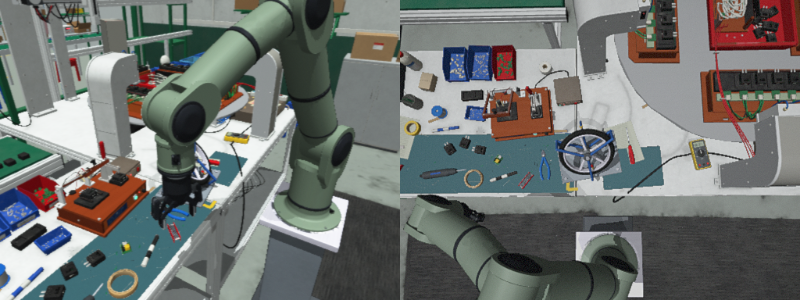

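The top view shows the wheel clear: hub cap near (240,202), pointer tip near (232,163), red cap near (246,213) just right of the lower bar, plate front corners near (284,220) and (208,235). Fitting the stand pose.

```bash
cat >> h.py <<'E'
n0=np.array([-1,0,1])/2**.5;u0=np.array([1,0,1])/2**.5;l0=np.array([0,1,0.])
def Rz(a): c,s=np.cos(a),np.sin(a);return np.array([[c,-s,0],[s,c,0],[0,0,1]])
def W(P,p): # stand -> world
    return np.atleast_2d(p)@Rz(P[2]).T+[P[0],P[1],0]
H=np.array([0,0,.135])
def wp(r,a,h): # wheel-plane point, angle ccw from top
    return H+r*(np.cos(a)*u0+np.sin(a)*l0)+h*n0
def red(img,win):
    x0,y0,x1,y1=win;hs=cv2.cvtColor(img,cv2.COLOR_BGR2HSV)[y0:y1,x0:x1]
    m=((hs[...,0]<8)|(hs[...,0]>172))&(hs[...,1]>140)&(hs[...,2]>80)
    ys,xs=np.nonzero(m);return (xs.mean()+x0,ys.mean()+y0,len(xs)) if len(xs) else None
E
python3 - <<'E'
from h import *
from scipy.optimize import least_squares
f=optics.grab_frame("top");img=f["frame"]
m=optics.masks_of("tyre","top")[0]["region"].astype(np.uint8)
cs,_=cv2.findContours(m,cv2.RETR_EXTERNAL,cv2.CHAIN_APPROX_NONE);c=max(cs,key=cv2.contourArea)
e=cv2.fitEllipse(c);print("ellipse",e)
r=red(img,(228,195,262,228));print("red",r)
hs=cv2.cvtColor(img,cv2.COLOR_BGR2HSV)[150:168,222:242]
ys,xs=np.nonzero((hs[...,0]>18)&(hs[...,0]<35)&(hs[...,1]>120));print("yellow",xs.mean()+222,ys+150,xs+222)
obs=np.array([[240,201.9],[231.8,163.8],[284,219.8],[208.4,234.9]])
S=np.array([wp(0,0,.043),wp(.134,0,0),[-.11,-.15,.012],[-.11,.15,.012]])
def res(P): return np.r_[(proj(f,W(P,S))-obs).ravel(), (proj(f,W(P,wp(0,0,0))).ravel()-np.array(e[0]))]
s=least_squares(res,[.5,0,0]);P=s.x;print(P,s.fun.round(1))
np.save("P.npy",P)
t=least_squares(lambda a:(proj(f,W(P,wp(.082,a[0],0)))-r[:2]).ravel(),[3.5]);print("theta",t.x,t.fun)
o=cv2.resize(img,None,fx=5,fy=5,interpolation=cv2.INTER_CUBIC)
def dot(p,c):
    for q in proj(f,W(P,p)): cv2.circle(o,tuple(int(v*5+2) for v in q),3,c,-1)
for a in np.arange(0,6.28,.2): dot(wp(.102,a,.0),(0,255,0))
for k in range(5):
    for rr in(.03,.06,.09):dot(wp(rr,t.x[0]+.628+k*1.2566,.007),(255,0,255))
dot(S,(0,255,255))
for a in(1.047,-1.047,3.1416):
    for rr in(.05,.1,.14):dot(wp(rr,a,.03),(255,255,0))
cv2.imwrite("pics/fit.png",o[720:1250,950:1500])
E
```

```text
Traceback (most recent call last):
IndexError: list index out of range
```

```bash
cat > fit.py <<'E'
from h import *
from scipy.optimize import least_squares
f=optics.grab_frame("top");img=f["frame"]
r=red(img,(228,195,262,228));print("red",r)
obs=np.array([[240,201.9],[231.8,163.8],[284,219.8],[208.4,234.9]])
S=np.array([wp(0,0,.043),wp(.134,0,0),[-.11,-.15,.012],[-.11,.15,.012]])
def res(P): return (proj(f,W(P,S))-obs).ravel()
s=least_squares(res,[.5,0,0]);P=s.x;print(P,s.fun.round(1))
np.save("P.npy",P)
t=least_squares(lambda a:(proj(f,W(P,wp(.082,a[0],0)))-r[:2]).ravel(),[3.5]);print("theta",t.x,t.fun)
o=cv2.resize(img,None,fx=5,fy=5,interpolation=cv2.INTER_CUBIC)
def dot(p,c):
    for q in proj(f,W(P,p)): cv2.circle(o,tuple(int(v*5+2) for v in q),3,c,-1)
for a in np.arange(0,6.28,.2): dot(wp(.102,a,.0),(0,255,0))
for k in range(5):
    for rr in(.03,.06,.09):dot(wp(rr,t.x[0]+.628+k*1.2566,.007),(255,0,255))
dot(S,(0,255,255))
for a in(1.047,-1.047,3.1416):
    for rr in(.05,.1,.14):dot(wp(rr,a,.03),(255,255,0))
cv2.imwrite("pics/fit.png",o[720:1250,950:1500])
E
python3 fit.py
```

```text
red (np.float64(245.11111111111111), np.float64(211.66666666666666), 9)
[0.519344   0.09826679 0.18952795] [-0.   0.5  0.1  0.5  0.2 -0.6 -0.4 -0.5]
theta [3.2514418] [-0.00588926 -0.02034857]
```

View pics/fit.png

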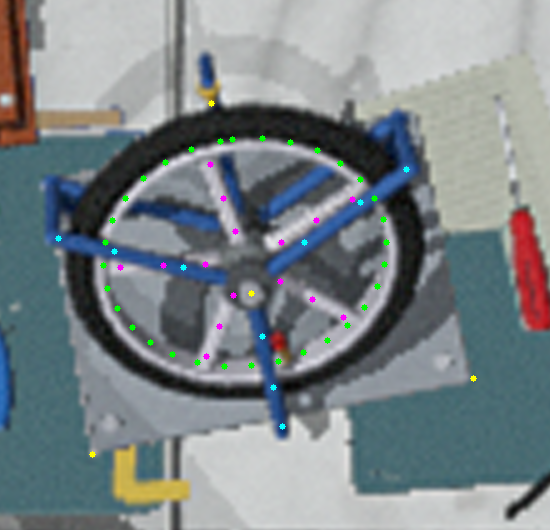

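The fit overlays hub, rim, bars and plate within a pixel; the stem is at about 3.25–3.3 rad, so I push counter-clockwise (about +172°) in three strokes. I use closed fingers perpendicular to the wheel, r ≈ 55 mm, with tool y along u.

```bash
cat > plan.py <<'E'
import sys
from h import *
from scipy.linalg import logm,expm
from scipy.spatial.transform import Rotation as Ro
P=np.load("P.npy")
def pose(a,r,h):
    a=np.radians(a);T=np.eye(4);y=np.cos(a)*u0+np.sin(a)*l0;z=-n0
    T[:3,:3]=Rz(P[2])@np.c_[np.cross(y,z),y,z];T[:3,3]=W(P,wp(r,a,h))[0];return T
def cur():
    s=monitor.observe();T=np.eye(4);T[:3,:3]=Ro.from_euler("xyz",s["tool_rot"]).as_matrix();T[:3,3]=s["position"];return T,s
def where():
    T,s=cur();v=Rz(P[2]).T@(T[:3,3]-[P[0],P[1],0])-H
    a=np.degrees(np.arctan2(v@l0,v@u0));print("alpha %.1f r %.1f h %.1f"%(a,1e3*np.hypot(v@l0,v@u0),1e3*v@n0),"clock",s["clock"],"q",np.round(s["qpos"],2))
if __name__=="__main__":
    where()
    if len(sys.argv)>4:
        a,r,h,N=map(float,sys.argv[1:5]);T,s=cur();G=pose(a,r/1e3,h/1e3)
        D=np.linalg.inv(T)@G;E=expm(logm(D).real/N)
        print("target",G[:3,3].round(3),"per row cm",(E[:3,3]*100).round(2),"w",Ro.from_matrix(E[:3,:3]).as_rotvec().round(4))
        Q=T.copy();L=[]
        for i in range(int(N)):Q=Q@E;L.append(Q[:3,3].round(2).tolist())
        print(L[::2])
E
python3 plan.py -28 55 110 16
```

```text
alpha 95.0 r 506.6 h 179.9 clock 1.05 q [-1.2   0.52 -0.04  1.6   0.02  1.02 -0.11]
target [0.482 0.065 0.247] per row cm [-3.67 -0.2  -0.51] w [-0.052  -0.0118  0.0841]
[[0.3, 0.55, 0.24], [0.36, 0.5, 0.25], [0.41, 0.45, 0.26], [0.45, 0.39, 0.27], [0.48, 0.32, 0.27], [0.49, 0.25, 0.27], [0.5, 0.17, 0.27], [0.49, 0.1, 0.26]]
```

```bash
python3 -m handwheel '[{"dz":-3,"claw":0},{"dz":-3,"claw":0},{"dz":-2,"claw":0}]' && python3 plan.py -28 55 130 16
```

```text
schema error: expected keys dx, dy, dz, wx, wy, wz, claw
```

```bash
python3 -m handwheel '[{"dx":0,"dy":0,"dz":-3,"wx":0,"wy":0,"wz":0,"claw":0},{"dx":0,"dy":0,"dz":-3,"wx":0,"wy":0,"wz":0,"claw":0},{"dx":0,"dy":0,"dz":-2,"wx":0,"wy":0,"wz":0,"claw":0}]' && python3 plan.py -28 55 130 16
```

```text
clock: 1.42
position: [0.269, 0.5643, 0.3127]
tool_rot: [3.14, -0.0, 2.697]
force: [0.5, -0.4, -0.5]
grip_width: 0.0321
finger_force: 0.0
alpha 88.4 r 505.1 h 237.4 clock 1.425 q [-1.2   0.45 -0.03  1.5   0.01  1.19 -0.11]
target [0.468 0.062 0.261] per row cm [-3.64 -0.47 -0.14] w [-0.0519 -0.0119  0.0841]
[[0.3, 0.54, 0.31], [0.36, 0.5, 0.32], [0.4, 0.44, 0.32], [0.44, 0.38, 0.32], [0.47, 0.31, 0.32], [0.48, 0.24, 0.31], [0.48, 0.17, 0.29], [0.48, 0.1, 0.27]]
```

```bash
python3 -m handwheel '[{"dx":-3.64,"dy":-0.47,"dz":-0.14,"wx":-0.052,"wy":-0.012,"wz":0.084,"claw":0},{"dx":-3.64,"dy":-0.47,"dz":-0.14,"wx":-0.052,"wy":-0.012,"wz":0.084,"claw":0},{"dx":-3.64,"dy":-0.47,"dz":-0.14,"wx":-0.052,"wy":-0.012,"wz":0.084,"claw":0},{"dx":-3.64,"dy":-0.47,"dz":-0.14,"wx":-0.052,"wy":-0.012,"wz":0.084,"claw":0},{"dx":-3.64,"dy":-0.47,"dz":-0.14,"wx":-0.052,"wy":-0.012,"wz":0.084,"claw":0},{"dx":-3.64,"dy":-0.47,"dz":-0.14,"wx":-0.052,"wy":-0.012,"wz":0.084,"claw":0},{"dx":-3.64,"dy":-0.47,"dz":-0.14,"wx":-0.052,"wy":-0.012,"wz":0.084,"claw":0},{"dx":-3.64,"dy":-0.47,"dz":-0.14,"wx":-0.052,"wy":-0.012,"wz":0.084,"claw":0}]' && python3 plan.py -28 55 130 8
```

```text
clock: 2.42
position: [0.4547, 0.3422, 0.3165]
tool_rot: [2.723, -0.047, 2.021]
force: [0.9, -0.1, 0.1]
grip_width: 0.0
finger_force: 0.0
alpha 65.3 r 277.2 h 140.7 clock 2.425 q [-1.01  0.15  0.23  2.01  0.11  0.59 -0.43]
target [0.468 0.062 0.261] per row cm [-3.61 -0.46 -0.15] w [-0.0516 -0.0118  0.0839]
[[0.47, 0.31, 0.31], [0.48, 0.24, 0.31], [0.48, 0.17, 0.29], [0.48, 0.1, 0.27]]
```

```bash
python3 -m handwheel '[{"dx":-3.61,"dy":-0.46,"dz":-0.15,"wx":-0.052,"wy":-0.012,"wz":0.084,"claw":0},{"dx":-3.61,"dy":-0.46,"dz":-0.15,"wx":-0.052,"wy":-0.012,"wz":0.084,"claw":0},{"dx":-3.61,"dy":-0.46,"dz":-0.15,"wx":-0.052,"wy":-0.012,"wz":0.084,"claw":0},{"dx":-3.61,"dy":-0.46,"dz":-0.15,"wx":-0.052,"wy":-0.012,"wz":0.084,"claw":0},{"dx":-3.61,"dy":-0.46,"dz":-0.15,"wx":-0.052,"wy":-0.012,"wz":0.084,"claw":0},{"dx":-3.61,"dy":-0.46,"dz":-0.15,"wx":-0.052,"wy":-0.012,"wz":0.084,"claw":0},{"dx":-3.61,"dy":-0.46,"dz":-0.15,"wx":-0.052,"wy":-0.012,"wz":0.084,"claw":0},{"dx":-3.61,"dy":-0.46,"dz":-0.15,"wx":-0.052,"wy":-0.012,"wz":0.084,"claw":0}]' && python3 plan.py -28 55 50 4
```

```text
clock: 3.42
position: [0.4851, 0.1293, 0.2923]
tool_rot: [2.465, -0.222, 1.547]
force: [-0.2, -0.2, -0.6]
grip_width: -0.0001
finger_force: 0.0
alpha 22.0 r 98.7 h 130.9 clock 3.425 q [-0.84 -0.02  0.36  2.41  1.24  0.17 -1.75]
target [0.523 0.073 0.205] per row cm [-1.86 -0.32  2.03] w [-0.0218 -0.0003  0.0457]
[[0.5, 0.11, 0.27], [0.51, 0.09, 0.23]]
```

```bash
python3 -m handwheel '[{"dx":0,"dy":0,"dz":0,"wx":0,"wy":0,"wz":-0.17,"claw":0},{"dx":0,"dy":0,"dz":0,"wx":0,"wy":0,"wz":-0.17,"claw":0},{"dx":0,"dy":0,"dz":0,"wx":0,"wy":0,"wz":-0.17,"claw":0},{"dx":0,"dy":0,"dz":0,"wx":0,"wy":0,"wz":-0.17,"claw":0}]' && python3 plan.py
```

```text
clock: 3.92
position: [0.4859, 0.1279, 0.2924]
tool_rot: [2.465, 0.219, 2.074]
force: [0.8, -0.2, 0.1]
grip_width: -0.0002
finger_force: 0.0
alpha 21.1 r 98.6 h 130.6 clock 3.925 q [-0.85 -0.02  0.37  2.41  1.23  0.17 -1.06]
```

```bash
sed -i 's/T\[:3,:3\]=Rz(P\[2\])@np.c_\[np.cross(y,z),y,z\]/y=-y;&/; s/T\[:3,3\]=W(P,wp(r,a,h))\[0\];return T/T[:3,3]=W(P,wp(r,a,h))[0];return T/' plan.py
R='x'; python3 -m handwheel '[{"dx":0,"dy":0,"dz":0,"wx":0,"wy":0,"wz":-0.18,"claw":0},{"dx":0,"dy":0,"dz":0,"wx":0,"wy":0,"wz":-0.18,"claw":0},{"dx":0,"dy":0,"dz":0,"wx":0,"wy":0,"wz":-0.18,"claw":0},{"dx":0,"dy":0,"dz":0,"wx":0,"wy":0,"wz":-0.18,"claw":0},{"dx":0,"dy":0,"dz":0,"wx":0,"wy":0,"wz":-0.18,"claw":0},{"dx":0,"dy":0,"dz":0,"wx":0,"wy":0,"wz":-0.18,"claw":0},{"dx":0,"dy":0,"dz":0,"wx":0,"wy":0,"wz":-0.18,"claw":0},{"dx":0,"dy":0,"dz":0,"wx":0,"wy":0,"wz":-0.18,"claw":0}]' && python3 plan.py -28 55 110 10
```

```text
clock: 4.92
position: [0.4859, 0.128, 0.2924]
tool_rot: [-2.965, 0.687, -2.628]
force: [-0.2, -0.0, 0.2]
grip_width: 0.0001
finger_force: 0.0
alpha 21.1 r 98.6 h 130.6 clock 4.925 q [-0.87 -0.02  0.39  2.41  1.23  0.17  0.38]
target [0.482 0.065 0.247] per row cm [ 0.73 -0.26  0.22] w [ 0.0077 -0.0044 -0.0834]
[[0.48, 0.12, 0.29], [0.48, 0.11, 0.28], [0.48, 0.1, 0.27], [0.48, 0.09, 0.26], [0.48, 0.07, 0.25]]
```

```bash
python3 -m handwheel '[{"dx":0.73,"dy":-0.26,"dz":0.22,"wx":0.008,"wy":-0.004,"wz":-0.083,"claw":0},{"dx":0.73,"dy":-0.26,"dz":0.22,"wx":0.008,"wy":-0.004,"wz":-0.083,"claw":0},{"dx":0.73,"dy":-0.26,"dz":0.22,"wx":0.008,"wy":-0.004,"wz":-0.083,"claw":0},{"dx":0.73,"dy":-0.26,"dz":0.22,"wx":0.008,"wy":-0.004,"wz":-0.083,"claw":0},{"dx":0.73,"dy":-0.26,"dz":0.22,"wx":0.008,"wy":-0.004,"wz":-0.083,"claw":0},{"dx":0.73,"dy":-0.26,"dz":0.22,"wx":0.008,"wy":-0.004,"wz":-0.083,"claw":0},{"dx":0.73,"dy":-0.26,"dz":0.22,"wx":0.008,"wy":-0.004,"wz":-0.083,"claw":0},{"dx":0.73,"dy":-0.26,"dz":0.22,"wx":0.008,"wy":-0.004,"wz":-0.083,"claw":0}]' && python3 plan.py -28 55 90 6
```

```text
clock: 5.92
position: [0.4799, 0.1035, 0.2682]
tool_rot: [-2.71, 0.592, -2.274]
force: [0.7, -0.1, -0.4]
grip_width: -0.0003
finger_force: 0.0
alpha 10.6 r 68.7 h 120.9 clock 5.925 q [ 0.35  0.07 -0.82  2.43  1.75  0.23  0.19]
target [0.495 0.067 0.233] per row cm [ 0.66 -0.25  0.53] w [ 0.0076 -0.0088 -0.089 ]
[[0.48, 0.1, 0.26], [0.49, 0.09, 0.25], [0.49, 0.07, 0.24]]
```

```bash
python3 -m handwheel '[{"dx":0.66,"dy":-0.25,"dz":0.53,"wx":0.008,"wy":-0.009,"wz":-0.089,"claw":0},{"dx":0.66,"dy":-0.25,"dz":0.53,"wx":0.008,"wy":-0.009,"wz":-0.089,"claw":0},{"dx":0.66,"dy":-0.25,"dz":0.53,"wx":0.008,"wy":-0.009,"wz":-0.089,"claw":0},{"dx":0.66,"dy":-0.25,"dz":0.53,"wx":0.008,"wy":-0.009,"wz":-0.089,"claw":0},{"dx":0.66,"dy":-0.25,"dz":0.53,"wx":0.008,"wy":-0.009,"wz":-0.089,"claw":0},{"dx":0.66,"dy":-0.25,"dz":0.53,"wx":0.008,"wy":-0.009,"wz":-0.089,"claw":0}]' && python3 plan.py -28 55 90 4; python3 fit.py|tail -1;cd pics; python3 -c "
import cv2,sys;sys.path.insert(0,'..')
from workcell import optics
import numpy as np
np.save('../q.npy',0)
a=optics.grab_frame('scene')['frame'];b=optics.grab_frame('wrist')['frame']
cv2.imwrite('v1.png',np.hstack([cv2.resize(a,(400,300)),cv2.resize(b,(400,300))]))"
```

```text
clock: 6.68
position: [0.5036, 0.0781, 0.2357]
tool_rot: [-2.5, 0.378, -1.859]
force: [-0.6, 0.4, -0.2]
grip_width: -0.0
finger_force: 0.0
alpha -16.3 r 60.0 h 84.8 clock 6.675 q [ 0.89  0.48 -1.49  2.43  1.81  0.65  0.73]
target [0.495 0.067 0.233] per row cm [ 0.31  0.08 -0.12] w [ 0.01   -0.0099 -0.0277]
[[0.5, 0.08, 0.23], [0.5, 0.07, 0.23]]
[0.519344   0.09826679 0.18952795] [-0.   0.5  0.1  0.5  0.2 -0.6 -0.4 -0.5]Traceback (most recent call last):
  File "fit.py", line 10, in <module>
    t=least_squares(lambda a:(proj(f,W(P,wp(.082,a[0],0)))-r[:2]).ravel(),[3.5]);print("theta",t.x,t.fun)
    return func(*args, **kwargs)
    vector_fun = VectorFunction(
        fun_wrapped,
    ...<6 lines>...
        workers=workers
    )
    self._update_fun()
    ~~~~~~~~~~~~~~~~^^
    self.f = self.fun_wrapped(xp_copy(self.x))
             ~~~~~~~~~~~~~~~~^^^^^^^^^^^^^^^^^
    return np.atleast_1d(self.fun(x))
                         ~~~~~~~~^^^
    return self.f(x, *self.args, **self.kwargs)
           ~~~~~~^^^^^^^^^^^^^^^^^^^^^^^^^^^^^^
  File "fit.py", line 10, in <lambda>
    t=least_squares(lambda a:(proj(f,W(P,wp(.082,a[0],0)))-r[:2]).ravel(),[3.5]);print("theta",t.x,t.fun)
                                                           ~^^^^
TypeError: 'NoneType' object is not subscriptable
```

View pics/v1.png

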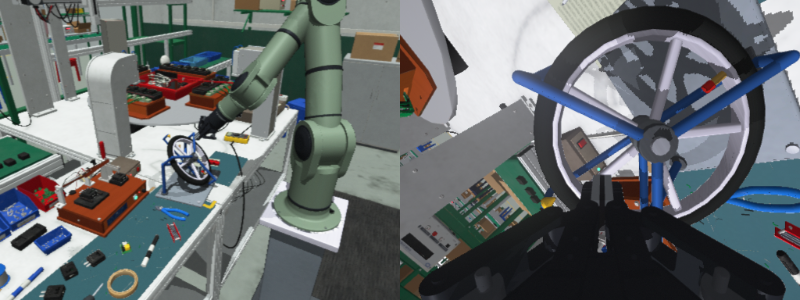

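The wrist view sees the wheel squarely (top is towards the image bottom): hub at (657,145), red cap at (712,83). I'll measure theta with it.

```bash
cat > theta.py <<'E'
from h import *
import sys
P=np.load("P.npy")
f=optics.grab_frame(sys.argv[1] if len(sys.argv)>1 else "wrist");img=f["frame"]
A=np.radians(np.arange(0,360,1));Rr=np.linspace(.076,.088,7)
pts=np.array([wp(r,a,0) for a in A for r in Rr]);px=proj(f,W(P,pts)).astype(np.float32)
b=cv2.remap(img,px[:,0].reshape(-1,7).copy(),px[:,1].reshape(-1,7).copy(),cv2.INTER_LINEAR)
hs=cv2.cvtColor(b,cv2.COLOR_BGR2HSV);m=((hs[...,0]<9)|(hs[...,0]>172))&(hs[...,1]>150)&(hs[...,2]>70)
w=m.sum(1);z=(w*np.exp(1j*A)).sum();print("theta deg %.1f"%(np.degrees(np.angle(z))%360),"n",w.sum(),"conc %.2f"%(abs(z)/max(w.sum(),1)))
E
python3 theta.py; python3 plan.py -27 55 50 6; python3 - <<'E'
from h import *
f=optics.grab_frame("wrist");P=np.load("P.npy")
print(proj(f,W(P,[wp(0,0,.043),wp(.134,0,0),wp(.082,3.3,0)])).round(0)*400/512)
E
```

```text
theta deg 178.2 n 59 conc 0.57
alpha -15.5 r 59.7 h 85.2 clock 6.875 q [ 0.89  0.48 -1.49  2.43  1.81  0.65  0.72]
target [0.523 0.074 0.205] per row cm [0.19 0.03 0.59] w [ 0.0068 -0.0065 -0.0221]
[[0.51, 0.08, 0.23], [0.51, 0.08, 0.22], [0.52, 0.07, 0.21]]
[[259.375   146.875  ]
 [154.6875  198.4375 ]
 [305.46875  85.15625]]
```

```bash
sed -i '$d' theta.py; cat >> theta.py <<'E'
w=m.sum(1)
c=[w.take(range(i-7,i+8),mode="wrap").sum() for i in range(360)]
for _ in range(2):
    i=int(np.argmax(c));k=np.arange(-9,10);v=w.take(i+k,mode="wrap");print("theta %.1f n %d"%(i+(v*k).sum()/max(v.sum(),1),v.sum()));
    for j in range(-15,16):c[(i+j)%360]=0
E
python3 theta.py; python3 -m handwheel '[{"dx":0.19,"dy":0.03,"dz":0.59,"wx":0.007,"wy":-0.006,"wz":-0.022,"claw":0},{"dx":0.19,"dy":0.03,"dz":0.59,"wx":0.007,"wy":-0.006,"wz":-0.022,"claw":0},{"dx":0.19,"dy":0.03,"dz":0.59,"wx":0.007,"wy":-0.006,"wz":-0.022,"claw":0},{"dx":0.19,"dy":0.03,"dz":0.59,"wx":0.007,"wy":-0.006,"wz":-0.022,"claw":0},{"dx":0.19,"dy":0.03,"dz":0.59,"wx":0.007,"wy":-0.006,"wz":-0.022,"claw":0},{"dx":0.19,"dy":0.03,"dz":0.59,"wx":0.007,"wy":-0.006,"wz":-0.022,"claw":0}]' && python3 plan.py -28 55 -8 8
```

```text
theta 187.5 n 44
theta 44.6 n 5
clock: 7.72
position: [0.5326, 0.0743, 0.2089]
tool_rot: [-2.42, 0.32, -1.729]
force: [0.7, -0.2, 0.2]
grip_width: 0.0002
finger_force: 0.0
alpha -24.1 r 63.8 h 46.2 clock 7.725 q [ 0.84  0.71 -1.49  2.43  1.98  0.85  0.84]
target [0.563 0.08  0.164] per row cm [0.05 0.11 0.68] w [ 0.0007 -0.0007  0.0026]
[[0.54, 0.08, 0.2], [0.54, 0.08, 0.19], [0.55, 0.08, 0.18], [0.56, 0.08, 0.17]]
```

```bash
python3 -m handwheel '[{"dx":0.05,"dy":0.4,"dz":0.2,"wx":0,"wy":0,"wz":0,"claw":0},{"dx":0.05,"dy":0.4,"dz":0.4,"wx":0,"wy":0,"wz":0,"claw":0},{"dx":0.05,"dy":0,"dz":0.7,"wx":0,"wy":0,"wz":0,"claw":0},{"dx":0.05,"dy":0,"dz":0.7,"wx":0,"wy":0,"wz":0,"claw":0},{"dx":0.05,"dy":0,"dz":0.7,"wx":0,"wy":0,"wz":0,"claw":0}]' && python3 plan.py -28 55 -8 4
```

```text
clock: 8.35
position: [0.5488, 0.0785, 0.1851]
tool_rot: [-2.424, 0.32, -1.731]
force: [0.1, -0.3, -0.2]
grip_width: 0.0002
finger_force: 0.0
alpha -25.1 r 58.8 h 17.6 clock 8.35 q [ 0.78  0.8  -1.45  2.41  2.03  0.92  0.84]
target [0.563 0.08  0.164] per row cm [0.07 0.09 0.64] w [ 0.0022 -0.0019  0.0049]
[[0.55, 0.08, 0.18], [0.56, 0.08, 0.17]]
```

```bash
python3 -m handwheel '[{"dx":0.07,"dy":0.09,"dz":0.64,"wx":0,"wy":0,"wz":0,"claw":0},{"dx":0.07,"dy":0.09,"dz":0.64,"wx":0,"wy":0,"wz":0,"claw":0},{"dx":0.07,"dy":0.09,"dz":0.64,"wx":0,"wy":0,"wz":0,"claw":0},{"dx":0.07,"dy":0.09,"dz":0.64,"wx":0,"wy":0,"wz":0,"claw":0},{"dx":0,"dy":0,"dz":0,"wx":0,"wy":0,"wz":0,"claw":0}]' && python3 plan.py 38 55 -8 12
```

```text
clock: 8.98
position: [0.563, 0.0805, 0.1636]
tool_rot: [-2.425, 0.32, -1.731]
force: [0.5, -0.9, -0.1]
grip_width: -0.0002
finger_force: 0.0
alpha -28.1 r 54.6 h -7.8 clock 8.975 q [ 0.73  0.86 -1.39  2.39  2.09  0.96  0.83]
target [0.549 0.138 0.16 ] per row cm [-0.53  0.02  0.  ] w [ 0.0011 -0.0001 -0.0944]
[[0.56, 0.09, 0.17], [0.56, 0.1, 0.17], [0.56, 0.11, 0.17], [0.56, 0.12, 0.17], [0.56, 0.13, 0.17], [0.55, 0.13, 0.16]]
```

```bash
python3 -m handwheel '[{"dx":-0.53,"dy":0.02,"dz":0,"wx":0,"wy":0,"wz":-0.094,"claw":0},{"dx":-0.53,"dy":0.02,"dz":0,"wx":0,"wy":0,"wz":-0.094,"claw":0},{"dx":-0.53,"dy":0.02,"dz":0,"wx":0,"wy":0,"wz":-0.094,"claw":0},{"dx":-0.53,"dy":0.02,"dz":0,"wx":0,"wy":0,"wz":-0.094,"claw":0},{"dx":-0.53,"dy":0.02,"dz":0,"wx":0,"wy":0,"wz":-0.094,"claw":0},{"dx":-0.53,"dy":0.02,"dz":0,"wx":0,"wy":0,"wz":-0.094,"claw":0}]' && python3 plan.py 38 55 -8 6; python3 theta.py
```

```text
clock: 9.72
position: [0.5617, 0.1112, 0.1685]
tool_rot: [-2.37, -0.071, -1.314]
force: [-0.1, -2.3, -0.6]
grip_width: -0.0004
finger_force: 1.2
alpha 4.9 r 55.0 h -7.4 clock 9.725 q [ 0.59  0.74 -1.27  2.38  2.1   0.89  1.25]
target [0.549 0.138 0.16 ] per row cm [-0.53  0.02  0.01] w [ 0.0019  0.0001 -0.0942]
[[0.56, 0.12, 0.17], [0.56, 0.13, 0.17], [0.55, 0.13, 0.16]]
theta 203.3 n 54
theta 12.9 n 14
```

```bash
python3 -m handwheel '[{"dx":-0.53,"dy":0.02,"dz":0,"wx":0,"wy":0,"wz":-0.094,"claw":0},{"dx":-0.53,"dy":0.02,"dz":0,"wx":0,"wy":0,"wz":-0.094,"claw":0},{"dx":-0.53,"dy":0.02,"dz":0,"wx":0,"wy":0,"wz":-0.094,"claw":0},{"dx":-0.53,"dy":0.02,"dz":0,"wx":0,"wy":0,"wz":-0.094,"claw":0},{"dx":-0.53,"dy":0.02,"dz":0,"wx":0,"wy":0,"wz":-0.094,"claw":0},{"dx":-0.53,"dy":0.02,"dz":0,"wx":0,"wy":0,"wz":-0.094,"claw":0}]' && python3 plan.py 40 55 -8 1; python3 theta.py
```

```text
clock: 10.52
position: [0.5484, 0.1384, 0.1605]
tool_rot: [-2.485, -0.445, -0.877]
force: [2.0, -1.9, 0.1]
grip_width: 0.0001
finger_force: 1.2
alpha 38.0 r 55.3 h -7.5 clock 10.525 q [ 0.42  0.68 -1.13  2.41  2.14  0.87  1.65]
target [0.547 0.14  0.159] per row cm [-0.2   0.03  0.05] w [ 0.0106  0.0042 -0.038 ]
[[0.55, 0.14, 0.16]]
theta 235.4 n 47
theta 38.6 n 29
```

```bash
python3 -m handwheel '[{"dx":-0.23,"dy":0.03,"dz":0,"wx":0,"wy":0,"wz":-0.038,"claw":0},{"dx":0.1,"dy":0,"dz":0,"wx":0,"wy":0,"wz":0,"claw":0},{"dx":0,"dy":0,"dz":-1.4,"wx":0,"wy":0,"wz":0,"claw":0},{"dx":0,"dy":0,"dz":-1.4,"wx":0,"wy":0,"wz":0,"claw":0},{"dx":0,"dy":0,"dz":-1.4,"wx":0,"wy":0,"wz":0,"claw":0},{"dx":0,"dy":0,"dz":-1.4,"wx":0,"wy":0,"wz":0,"claw":0},{"dx":0,"dy":0,"dz":0,"wx":0,"wy":0,"wz":0,"claw":0}]' && python3 plan.py -37.5 55 48 8; python3 theta.py
```

```text
clock: 11.45
position: [0.5183, 0.1345, 0.2039]
tool_rot: [-2.507, -0.463, -0.842]
force: [-0.5, 0.9, 0.3]
grip_width: 0.0002
finger_force: 0.0
alpha 34.2 r 63.8 h 44.6 clock 11.45 q [ 0.63  0.72 -1.5   2.43  1.91  1.    1.9 ]
target [0.523 0.065 0.2  ] per row cm [ 0.92  0.22 -0.04] w [ 0.0026 -0.0006  0.1688]
[[0.52, 0.13, 0.21], [0.53, 0.11, 0.21], [0.53, 0.09, 0.21], [0.53, 0.07, 0.2]]
theta 236.9 n 49
theta 0.0 n 0
```

```bash
python3 -m handwheel '[{"dx":0.92,"dy":0.1,"dz":-0.04,"wx":0,"wy":0,"wz":0.169,"claw":0},{"dx":0.92,"dy":0.1,"dz":-0.04,"wx":0,"wy":0,"wz":0.169,"claw":0},{"dx":0.92,"dy":0.1,"dz":-0.04,"wx":0,"wy":0,"wz":0.169,"claw":0},{"dx":0.92,"dy":0.1,"dz":-0.04,"wx":0,"wy":0,"wz":0.169,"claw":0},{"dx":0.92,"dy":0.1,"dz":-0.04,"wx":0,"wy":0,"wz":0.169,"claw":0},{"dx":0.92,"dy":0.1,"dz":-0.04,"wx":0,"wy":0,"wz":0.169,"claw":0},{"dx":0.92,"dy":0.1,"dz":-0.04,"wx":0,"wy":0,"wz":0.169,"claw":0},{"dx":0.92,"dy":0.1,"dz":-0.04,"wx":0,"wy":0,"wz":0.169,"claw":0}]' && python3 plan.py -37.5 55 43 4; python3 theta.py
```

```text
clock: 12.5
position: [0.5301, 0.0678, 0.2066]
tool_rot: [-2.491, 0.436, -1.892]
force: [-0.6, 1.0, -0.2]
grip_width: -0.0002
finger_force: 0.0
alpha -30.6 r 62.8 h 47.2 clock 12.5 q [ 0.86  0.71 -1.5   2.43  1.96  0.84  0.67]
target [0.526 0.065 0.196] per row cm [0.19 0.18 0.11] w [ 0.0035 -0.0037 -0.0011]
[[0.53, 0.07, 0.2], [0.53, 0.07, 0.2]]
theta 236.9 n 36
theta 79.3 n 6
```

```bash
python3 -m handwheel '[{"dx":0.19,"dy":0.18,"dz":0.11,"wx":0.003,"wy":-0.003,"wz":0,"claw":0},{"dx":0.19,"dy":0.18,"dz":0.11,"wx":0.003,"wy":-0.003,"wz":0,"claw":0},{"dx":0.19,"dy":0.18,"dz":0.11,"wx":0.003,"wy":-0.003,"wz":0,"claw":0},{"dx":0.19,"dy":0.18,"dz":0.11,"wx":0.003,"wy":-0.003,"wz":0,"claw":0}]' && python3 plan.py -37.5 55 40 3
```

```text
clock: 13.05
position: [0.5359, 0.066, 0.1992]
tool_rot: [-2.483, 0.439, -1.883]
force: [0.5, 0.5, -1.0]
grip_width: -0.0002
finger_force: 0.0
alpha -33.5 r 63.1 h 38.2 clock 13.05 q [ 0.85  0.76 -1.49  2.43  2.    0.87  0.68]
target [0.528 0.066 0.194] per row cm [ 0.15  0.26 -0.06] w [ 0.0032 -0.0024  0.0001]
[[0.53, 0.07, 0.2], [0.53, 0.07, 0.19]]
```

```bash
python3 -m handwheel '[{"dx":0.2,"dy":0.1,"dz":0.3,"wx":0.002,"wy":-0.002,"wz":0,"claw":0},{"dx":0.2,"dy":0.1,"dz":0.4,"wx":0.002,"wy":-0.002,"wz":0,"claw":0},{"dx":0.05,"dy":0.2,"dz":0.5,"wx":0,"wy":0,"wz":0,"claw":0},{"dx":0.05,"dy":0.2,"dz":0.5,"wx":0,"wy":0,"wz":0,"claw":0}]' && python3 plan.py -37.5 56 -8 4
```

```text
clock: 13.55
position: [0.5438, 0.0669, 0.1819]
tool_rot: [-2.479, 0.442, -1.882]
force: [0.5, -0.6, -0.5]
grip_width: 0.0001
finger_force: 0.0
alpha -37.6 r 58.0 h 20.3 clock 13.55 q [ 0.82  0.83 -1.47  2.43  2.05  0.93  0.67]
target [0.562 0.072 0.161] per row cm [-0.    0.05  0.71] w [ 0.0017 -0.0011 -0.0002]
[[0.55, 0.07, 0.18], [0.56, 0.07, 0.17]]
```

```bash
python3 -m handwheel '[{"dx":0,"dy":0.05,"dz":0.7,"wx":0,"wy":0,"wz":0,"claw":0},{"dx":0,"dy":0.05,"dz":0.7,"wx":0,"wy":0,"wz":0,"claw":0},{"dx":0,"dy":0.05,"dz":0.7,"wx":0,"wy":0,"wz":0,"claw":0},{"dx":0,"dy":0.05,"dz":0.7,"wx":0,"wy":0,"wz":0,"claw":0},{"dx":0,"dy":0,"dz":0,"wx":0,"wy":0,"wz":0,"claw":0}]' && python3 plan.py 39 55 -8 14;python3 theta.py
```

```text
clock: 14.18
position: [0.5617, 0.0717, 0.1608]
tool_rot: [-2.48, 0.442, -1.882]
force: [-1.3, 0.4, 0.1]
grip_width: 0.0003
finger_force: 0.0
alpha -37.6 r 55.8 h -7.6 clock 14.175 q [ 0.77  0.89 -1.41  2.4   2.11  0.97  0.67]
target [0.548 0.139 0.16 ] per row cm [-0.53  0.03  0.  ] w [ 0.0007  0.0001 -0.0954]
[[0.56, 0.08, 0.16], [0.56, 0.09, 0.17], [0.56, 0.1, 0.17], [0.56, 0.11, 0.17], [0.56, 0.12, 0.17], [0.56, 0.13, 0.17], [0.55, 0.14, 0.16]]
theta 236.7 n 38
theta 0.0 n 0
```

Inserted cleanly behind the next spoke; second stroke.

```bash
python3 -m handwheel '[{"dx":-0.53,"dy":0.03,"dz":0,"wx":0,"wy":0,"wz":-0.095,"claw":0},{"dx":-0.53,"dy":0.03,"dz":0,"wx":0,"wy":0,"wz":-0.095,"claw":0},{"dx":-0.53,"dy":0.03,"dz":0,"wx":0,"wy":0,"wz":-0.095,"claw":0},{"dx":-0.53,"dy":0.03,"dz":0,"wx":0,"wy":0,"wz":-0.095,"claw":0},{"dx":-0.53,"dy":0.03,"dz":0,"wx":0,"wy":0,"wz":-0.095,"claw":0},{"dx":-0.53,"dy":0.03,"dz":0,"wx":0,"wy":0,"wz":-0.095,"claw":0},{"dx":-0.53,"dy":0.03,"dz":0,"wx":0,"wy":0,"wz":-0.095,"claw":0}]' && python3 plan.py 39.5 55 -8 7;python3 theta.py
```

```text
clock: 15.1
position: [0.5632, 0.1067, 0.1695]
tool_rot: [-2.364, -0.009, -1.373]
force: [2.6, -2.7, -0.4]
grip_width: -0.0003
finger_force: 1.2
alpha -0.0 r 56.0 h -7.2 clock 15.1 q [ 0.6   0.74 -1.27  2.38  2.12  0.88  1.17]
target [0.548 0.139 0.159] per row cm [-0.55  0.04  0.01] w [ 0.001   0.0003 -0.0967]
[[0.56, 0.11, 0.17], [0.56, 0.12, 0.17], [0.55, 0.13, 0.16], [0.55, 0.14, 0.16]]
theta 268.4 n 37
theta 7.4 n 15
```

```bash
python3 -m handwheel '[{"dx":-0.55,"dy":0.04,"dz":0,"wx":0,"wy":0,"wz":-0.097,"claw":0},{"dx":-0.55,"dy":0.04,"dz":0,"wx":0,"wy":0,"wz":-0.097,"claw":0},{"dx":-0.55,"dy":0.04,"dz":0,"wx":0,"wy":0,"wz":-0.097,"claw":0},{"dx":-0.55,"dy":0.04,"dz":0,"wx":0,"wy":0,"wz":-0.097,"claw":0},{"dx":-0.55,"dy":0.04,"dz":0,"wx":0,"wy":0,"wz":-0.097,"claw":0},{"dx":-0.55,"dy":0.04,"dz":0,"wx":0,"wy":0,"wz":-0.097,"claw":0},{"dx":-0.55,"dy":0.04,"dz":0,"wx":0,"wy":0,"wz":-0.097,"claw":0},{"dx":0,"dy":0,"dz":0,"wx":0,"wy":0,"wz":0,"claw":0}]' && python3 plan.py 40 55 -8 1;python3 theta.py
```

```text
clock: 16.15
position: [0.5472, 0.1397, 0.1602]
tool_rot: [-2.49, -0.464, -0.851]
force: [2.2, -4.4, 6.3]
grip_width: 0.0002
finger_force: 0.0
alpha 39.7 r 55.5 h -7.0 clock 16.15 q [ 0.4   0.66 -1.1   2.41  2.16  0.86  1.64]
target [0.547 0.14  0.159] per row cm [-0.03  0.05  0.1 ] w [ 0.0051  0.0034 -0.0089]
[[0.55, 0.14, 0.16]]
theta 308.6 n 39
theta 39.4 n 25
```

```bash
python3 -m handwheel '[{"dx":0.2,"dy":0,"dz":0,"wx":0,"wy":0,"wz":0,"claw":0},{"dx":0,"dy":0,"dz":-1.4,"wx":0,"wy":0,"wz":0,"claw":0},{"dx":0,"dy":0,"dz":-1.4,"wx":0,"wy":0,"wz":0,"claw":0},{"dx":0,"dy":0,"dz":-1.4,"wx":0,"wy":0,"wz":0,"claw":0},{"dx":0,"dy":0,"dz":-1.4,"wx":0,"wy":0,"wz":0,"claw":0},{"dx":0,"dy":0,"dz":0,"wx":0,"wy":0,"wz":0,"claw":0}]' && python3 plan.py -37.5 58 45 8; python3 theta.py
```

```text
clock: 16.95
position: [0.5198, 0.1301, 0.2024]
tool_rot: [-2.506, -0.46, -0.851]
force: [0.1, -0.4, 0.1]
grip_width: -0.0001
finger_force: 0.0
alpha 30.9 r 60.8 h 43.1 clock 16.95 q [ 0.64  0.73 -1.5   2.43  1.92  1.    1.9 ]
target [0.527 0.064 0.199] per row cm [ 0.88  0.17 -0.02] w [ 0.0027 -0.001   0.1677]
[[0.52, 0.12, 0.21], [0.53, 0.11, 0.21], [0.53, 0.09, 0.21], [0.53, 0.07, 0.2]]
theta 308.9 n 36
theta 43.5 n 4
```

```bash
python3 -m handwheel '[{"dx":0.93,"dy":0.1,"dz":-0.04,"wx":0,"wy":0,"wz":0.167,"claw":0},{"dx":0.93,"dy":0.1,"dz":-0.04,"wx":0,"wy":0,"wz":0.167,"claw":0},{"dx":0.93,"dy":0.1,"dz":-0.04,"wx":0,"wy":0,"wz":0.167,"claw":0},{"dx":0.93,"dy":0.1,"dz":-0.04,"wx":0,"wy":0,"wz":0.167,"claw":0},{"dx":0.93,"dy":0.1,"dz":-0.04,"wx":0,"wy":0,"wz":0.167,"claw":0},{"dx":0.93,"dy":0.1,"dz":-0.04,"wx":0,"wy":0,"wz":0.167,"claw":0},{"dx":0.93,"dy":0.1,"dz":-0.04,"wx":0,"wy":0,"wz":0.167,"claw":0},{"dx":0.93,"dy":0.1,"dz":-0.04,"wx":0,"wy":0,"wz":0.167,"claw":0}]' && python3 plan.py -37.5 58 38 4; python3 theta.py
```

```text
clock: 18.0
position: [0.5311, 0.0625, 0.205]
tool_rot: [-2.487, 0.429, -1.888]
force: [0.0, 0.2, 0.2]
grip_width: 0.0001
finger_force: 0.0
alpha -35.2 r 64.8 h 46.1 clock 18.0 q [ 0.87  0.71 -1.5   2.43  1.97  0.84  0.68]
target [0.532 0.065 0.194] per row cm [0.06 0.17 0.2 ] w [ 0.0031 -0.0044  0.0006]
[[0.53, 0.06, 0.2], [0.53, 0.06, 0.2]]
theta 312.7 n 29
theta 79.1 n 8
```

```bash
python3 -m handwheel '[{"dx":0.06,"dy":0.17,"dz":0.2,"wx":0.003,"wy":-0.004,"wz":0,"claw":0},{"dx":0.06,"dy":0.17,"dz":0.2,"wx":0.003,"wy":-0.004,"wz":0,"claw":0},{"dx":0.06,"dy":0.17,"dz":0.3,"wx":0.003,"wy":-0.004,"wz":0,"claw":0},{"dx":0.03,"dy":0.2,"dz":0.4,"wx":0.003,"wy":-0.004,"wz":0,"claw":0},{"dx":0,"dy":0.2,"dz":0.5,"wx":0,"wy":0,"wz":0,"claw":0},{"dx":0,"dy":0.2,"dz":0.5,"wx":0,"wy":0,"wz":0,"claw":0}]' && python3 plan.py -37 55 -8 4
```

```text
clock: 18.8
position: [0.5436, 0.0691, 0.1841]
tool_rot: [-2.476, 0.437, -1.877]
force: [-0.3, 0.4, -0.2]
grip_width: -0.0002
finger_force: 0.0
alpha -34.9 r 58.2 h 21.8 clock 18.8 q [ 0.82  0.82 -1.47  2.43  2.04  0.93  0.67]
target [0.562 0.073 0.16 ] per row cm [0.05 0.08 0.75] w [ 0.0015 -0.0012 -0.0007]
[[0.55, 0.07, 0.18], [0.56, 0.07, 0.17]]
```

```bash
python3 -m handwheel '[{"dx":0.25,"dy":0.15,"dz":0.3,"wx":0,"wy":0,"wz":0,"claw":0},{"dx":0,"dy":0.15,"dz":0.6,"wx":0,"wy":0,"wz":0,"claw":0},{"dx":0,"dy":0,"dz":0.7,"wx":0,"wy":0,"wz":0,"claw":0},{"dx":0,"dy":0,"dz":0.7,"wx":0,"wy":0,"wz":0,"claw":0},{"dx":0,"dy":0,"dz":0.7,"wx":0,"wy":0,"wz":0,"claw":0},{"dx":0,"dy":0,"dz":0,"wx":0,"wy":0,"wz":0,"claw":0}]' && python3 plan.py 15 55 -8 10;python3 theta.py
```

```text
clock: 19.55
position: [0.5617, 0.0723, 0.1601]
tool_rot: [-2.476, 0.438, -1.877]
force: [-1.0, -0.2, 0.3]
grip_width: -0.0002
finger_force: 0.0
alpha -37.4 r 55.1 h -8.2 clock 19.55 q [ 0.77  0.9  -1.42  2.4   2.11  0.98  0.67]
target [0.559 0.12  0.167] per row cm [-0.5   0.02 -0.  ] w [ 0.0008 -0.0002 -0.091 ]
[[0.56, 0.08, 0.16], [0.56, 0.09, 0.17], [0.56, 0.1, 0.17], [0.56, 0.11, 0.17], [0.56, 0.12, 0.17]]
theta 0.0 n 0
theta 0.0 n 0
```

```bash
python3 -m handwheel '[{"dx":-0.5,"dy":0.02,"dz":0,"wx":0,"wy":0,"wz":-0.091,"claw":0},{"dx":-0.5,"dy":0.02,"dz":0,"wx":0,"wy":0,"wz":-0.091,"claw":0},{"dx":-0.5,"dy":0.02,"dz":0,"wx":0,"wy":0,"wz":-0.091,"claw":0},{"dx":-0.5,"dy":0.02,"dz":0,"wx":0,"wy":0,"wz":-0.091,"claw":0},{"dx":-0.5,"dy":0.02,"dz":0,"wx":0,"wy":0,"wz":-0.091,"claw":0},{"dx":-0.5,"dy":0.02,"dz":0,"wx":0,"wy":0,"wz":-0.091,"claw":0},{"dx":-0.5,"dy":0.02,"dz":0,"wx":0,"wy":0,"wz":-0.091,"claw":0},{"dx":-0.5,"dy":0.02,"dz":0,"wx":0,"wy":0,"wz":-0.091,"claw":0}]' && python3 plan.py 18 55 -8 3;python3 theta.py; python3 theta.py top
```

```text
clock: 20.6
position: [0.5626, 0.1101, 0.1684]
tool_rot: [-2.365, -0.059, -1.324]
force: [2.9, -1.8, -1.3]
grip_width: -0.0001
finger_force: 1.2
alpha 3.6 r 55.4 h -8.0 clock 20.6 q [ 0.58  0.74 -1.25  2.39  2.12  0.88  1.22]
target [0.558 0.123 0.166] per row cm [-0.46  0.03  0.  ] w [ 0.0024 -0.0001 -0.0774]
[[0.56, 0.11, 0.17], [0.56, 0.12, 0.17]]
theta 348.8 n 43
theta 11.5 n 15
theta 347.6 n 19
theta 0.0 n 0
```

```bash
python3 -m handwheel '[{"dx":-0.4,"dy":0.02,"dz":0,"wx":0,"wy":0,"wz":-0.073,"claw":0},{"dx":-0.4,"dy":0.02,"dz":0,"wx":0,"wy":0,"wz":-0.073,"claw":0},{"dx":-0.35,"dy":0.02,"dz":0,"wx":0,"wy":0,"wz":-0.065,"claw":0},{"dx":0,"dy":0,"dz":0,"wx":0,"wy":0,"wz":0,"claw":0},{"dx":0.2,"dy":0,"dz":0,"wx":0,"wy":0,"wz":0,"claw":0},{"dx":0,"dy":0,"dz":-1.4,"wx":0,"wy":0,"wz":0,"claw":0},{"dx":0,"dy":0,"dz":-1.4,"wx":0,"wy":0,"wz":0,"claw":0}]' && python3 plan.py;python3 theta.py; python3 theta.py top
```

```text
clock: 21.58
position: [0.5391, 0.1156, 0.1876]
tool_rot: [-2.385, -0.202, -1.172]
force: [0.2, -0.8, 0.3]
grip_width: -0.0
finger_force: 0.0
alpha 14.0 r 54.9 h 21.2 clock 21.575 q [ 0.57  0.63 -1.25  2.42  2.08  0.82  1.37]
theta 1.2 n 29
theta 15.7 n 11
theta -0.7 n 22
theta -0.7 n 22
```

```bash
python3 -m handwheel '[{"dx":0,"dy":0,"dz":-2,"wx":0,"wy":0,"wz":0,"claw":0},{"dx":0,"dy":-0.5,"dz":-2,"wx":0,"wy":0,"wz":0,"claw":0},{"dx":0,"dy":-1,"dz":-2,"wx":0,"wy":0,"wz":0,"claw":0},{"dx":0,"dy":-1,"dz":-2,"wx":0,"wy":0,"wz":0,"claw":0},{"dx":0,"dy":-1,"dz":-2,"wx":0,"wy":0,"wz":0,"claw":0},{"dx":0,"dy":0,"dz":0,"wx":0,"wy":0,"wz":0,"claw":0}]' && python3 plan.py;python3 theta.py; python3 theta.py top; python3 - <<'E'
from h import *
a=optics.grab_frame("wrist")["frame"];b=optics.grab_frame("top")["frame"]
cv2.imwrite("pics/end.png",np.hstack([cv2.resize(a,(450,338)),cv2.resize(b[140:250,185:299],(350,338))]))
E
```

```text
clock: 22.42
position: [0.4978, 0.1172, 0.2854]
tool_rot: [-2.387, -0.208, -1.173]
force: [-0.5, -0.9, -0.1]
grip_width: -0.0
finger_force: 0.0
alpha 13.5 r 96.6 h 118.8 clock 22.425 q [ 0.9   0.24 -1.49  2.4   1.73  0.47  1.57]
theta -1.5 n 30
theta -1.5 n 30
theta -0.8 n 23
theta -0.8 n 23
```

View pics/end.png

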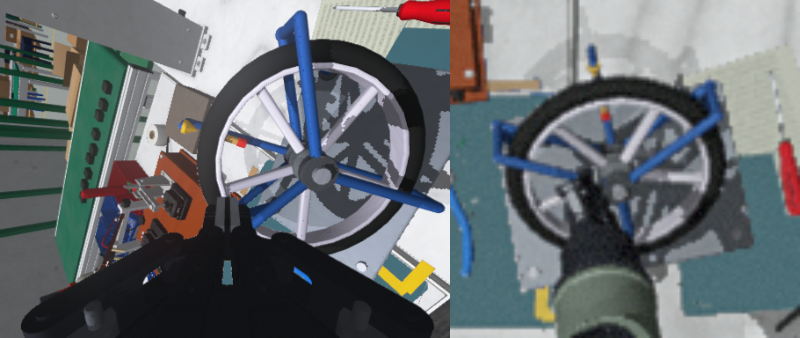

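The red cap (606,114 in the top crop) lies on the line from the hub to the yellow pointer. Both cameras give about −1°, and the fingers are clear of the wheel.

```bash
python3 -c "from workcell import job_done;print(job_done())"
```

```text
the job is handed in; nothing more can be done
None
```

The job is handed in: the valve stem stands at the top in line with the pointer, about 1° off by both the wrist and top cameras. It took three spoke pushes and about 22.5 s, and the arm was clear of the wheel at the end.

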